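Hook the latch strap under the weld fixture's headed stud

TASK

Put the latch strap on the weld fixture so that it bridges the link lying in the nest: feel its oblong eye past the wide head of the heel stud by tilting it, then level it so that it is caught under the head and lies flat on the link and the rest block, with the threaded stud standing in the notch at its other end, ready for the wing nut. Let go of it there, keep the link in its nest, and do not shove the finished link beside the fixture about.

Things in the scene. Friction and masses are not known exactly. Their poses are not given: they have to be found in the camera images.
- fixture: Weld fixture fixed on the bench: grey plate 290 x 150 x 12 mm. Origin: centre of its underside; +x along the 290 mm, from the heel stud in its T-slot (around x = -91 mm) to the threaded stud (x = +54), both at y = 0; z up. The strap rests 30 mm above the origin, on the link in the nest (x -45 to -5) and on the rest block (36 x 60 mm, round the threaded stud). A loose wing nut lies at the far end.
- bolt (a point): On the threaded stud's axis at the top of the rest block, 30 mm above the fixture's origin. The stud is 12 mm across (13 mm over the thread) and rises 30 mm above the block. Axes as the fixture's.
- strap: Latch strap, bare steel plate 6 mm thick, 200 mm long, 0.4 to 0.6 kg, lying flat, grip rib up. Origin: on its underside under the rib's middle, near its centre of mass; +x along its length to the notched end (x = +98 mm); eye end at x = -102; z up. Body 50 mm wide, eye end (x -102 to -38) 86 mm. It goes on with its x along the fixture's x; level in place its top is 8 mm below the stud's head.
- strap_grip (a point): Middle of the strap's grip rib, 34 mm above the strap's underside, axes as the strap's. The rib is an upright flat bar 50 mm long (along x) and 10 mm thick (along y), from the plate's top (6 mm) to 50 mm above the underside.
- strap_eye (a point): Centre of the strap's oblong eye at half the plate's thickness (strap x = -69, z = 3 mm). The eye is a rectangular opening, 38 mm along the strap (x -88 to -50) and 66 mm across: too short for the 52 mm head while level. Beyond it is the heel bar (x -102 to -88). With the bar under the head against the stem's far side, the eye's other edge swings down past the head's rim with about 2 mm to spare.
- strap_notch (a point): Middle of the open U-notch in the strap's far end at half the plate's thickness (strap x = +67 mm); the notch is 18 mm wide, runs from x = 36 mm to the end at 98 mm and opens towards +x, so that it takes the threaded stud wherever the heel stud is set.
- workpiece: The link lying loose in the fixture's nest: dark flat bar 40 x 130 x 10 mm across the fixture with a steel bush (34 mm across, 30 mm high) at each end, bush centres 80 mm either side of the middle, bush tops 44 mm above the fixture's origin. Origin: middle of the link at the bushes' lower ends; its y runs along the bar.
- link_a: Finished loose link like the one in the nest, 194 mm long over its bushes, 30 mm high, lying on the bench on the other side of the fixture from the strap. Origin: middle, on the bench; y along the bar. Not to be moved.
- slot (a point): Middle of the T-slot, on the base plate's top (12 mm high), axes as the fixture's. The heel stud stands clamped in the slot anywhere within 20 mm of this point along x (y = 0): see or feel where. Its head is a round disc 52 mm across, 44 to 50 mm above the fixture's origin, upper rim chamfered 2 mm; its stem is 14 mm across, bare from 19 to 44 mm, above a 28 mm collar.
Mind the look-alikes: they are no part of the job. Leave any orange or turquoise look-alike of the strap alone.

How it is judged:
At the end, for the whole second after the job is handed in: Strap released, at rest, level within 3 deg, its underside 27-33 mm above the fixture's origin, so that its eye is round the heel stud under the head; threaded stud in the notch (notch middle within 27 mm of it along, 6 mm across); link still down in its nest (angle between strap's own z axis and vertical below 0.05 rad and z of strap in the frame of fixture between 0.027 and 0.033 m and y of strap_notch in the frame of bolt between -0.006 and 0.006 m and z of workpiece in the frame of fixture below 0.018 m and linear speed of strap below 0.01 m/s and x of strap_notch in the frame of bolt between -0.027 and 0.027 m); the robot touches nothing.
It fails at once if the link was lifted or knocked out of its nest (moved by more than 20 mm) (distance of workpiece from where it was at the start of the episode above 0.02 m).
It fails at once if the finished link beside the fixture was shoved by more than 30 mm (distance of link_a from where it was at the start of the episode above 0.03 m).
It also fails if it takes over 48 s, if anything falls off the work surface, if the arm or the gripper's body presses on something with over 40 N, if the wrist force passes 120 N, or if a joint passes its speed limit or range.

ROBOT

A 7-joint arm with a two-finger parallel gripper is mounted at the origin on the work surface. World frame = base frame: x ahead of the robot, y to its left, z up, the work surface at z = 0. Lengths are in m, angles in rad, forces in N, time in s.
With the tool pointing down it reaches from about 0.4 to 0.85 m from the base axis. Payload 4.5 kg.
Tool frame: the origin (TCP) lies where the fingers leave the gripper's body, on its centre line; the fingertips stand 64 mm ahead of it and the grasp point (between the pads) lies 45 mm ahead of it; z points along the fingers, y is the direction in which the jaws open and shut (so a half turn about z gives the same grasp; the last joint's range is limited). The gripper opens to 88 mm and grips with 3 to 60 N. Pads are 18 mm wide; open, the fingers measure 123 mm over their backs; the gripper's body (75 mm by 187 mm) begins 45 mm behind the grasp point.
Start: joints at [-1.295, 0.689, -0.195, 1.565, 0.157, 0.902, -0.215], TCP at [0.15, 0.607, 0.303] pointing down, gripper open.
Joint ranges: [-3.01, 3.01], [-0.46, 2.08], [-1.47, 1.51], [0.13, 2.56], [-1, 4.14], [0.04, 2.09], [-2.66, 2.66]. Speed limits (rad/s): [2.57, 2.57, 3.14, 3.14, 3.14, 3.14, 3.14].

INTERFACE

Orientations are given as a unit quaternion [x, y, z, w].
In Python, from plant import monitor, snapshot, workorder, finder gives the robot as it stands.
- The arm moves only by the tool carry_out, never from a script. Its argument "motion" is one flat list of numbers, 6 for each row, row after row: the shift along the tool's x, y, z in cm, then the turn, a rotation vector about the tool's x, y, z in rad. In form: [x, y, z, rx, ry, rz, x, y, z, rx, ry, rz, ...]. A call has 1 to 8 rows; each row shifts and turns the commanded pose from where the row before left it, along the tool's axes as they then stand; what a row does not reach is not made up. A row lasts 1/8 s, in which the tool goes at most 62.5 mm and 10.7 degrees, less where a joint would pass 70% of its speed; a pose out of reach is approached as far as the arm can. A call with a gripper value outside its range is refused whole. "hand" is the finger opening in cm, from 0 to 8.81, set as the call begins (left out, the last holds). The fingers move at their own pace and stop on an object; "grip_force" is the grip in N (left out, the last holds). Time passes only in rows, so rows that do not move let the fingers close. It gives the time, the measured TCP pose, the force and the opening at its end, in the units of the state.
- monitor.get_state(): the state, without advancing time (a new reading comes with each control period).
- snapshot(name): name is "scene" or "top" or "wrist"; returns a dict with "frame" (384x512x3 uint8, red, green, blue), "range_z" (384x512 float32, m along the optical axis (not along the pixel's ray), 0 where there is no reading), "fx", "fy", "cx", "cy" (pixels), "D" ([k1, k2, p1, p2, k3] as OpenCV has them; the pictures are not rectified), "rvec" (rotation vector, rad) and "tvec" (3), from world to camera coordinates, as OpenCV has them; the wrist camera has in their place "hand_eye" (4x4, takes a point from camera to tool coordinates, whose origin is the TCP and whose axes are the flange's). Camera axes: x right, y down, z forward; pixel columns grow to the right and rows downward; lengths in m; the calibration is good to about 2 mm. A picture is of the moment at which its call begins: read the wrist's pose just before it.
- workorder.finish_job(): hands the job in, once; it reports no verdict.
Trained networks look in a picture, given as the dict that the camera call returned (one of the last four; its "shot" number tells which), for a name from the list of things; names that differ only in an ending like _2 or _b are one class to them, and where a whole thing is asked for, a point or a joint stands for the part that bears it (a point fixed in the world has none). Each returns a list of dicts, best first, with "p" (0 to 1); they miss things now and then, are a little off and sometimes report something else, mostly with a low value. They report only what shows in the picture. A call takes as long as a camera call. They do not tell look-alikes from the thing itself.
- finder.masks_of(picture, thing): "pixels" (384x512 bool, what is visible of it) and "extent" ([left, top, right, bottom] in pixels, round what is visible of it).
The state is a dict: "clock": time; "q": joint angles; "qd": joint speeds; "joint_torque": joint torques, N m; "tool_pos": TCP position; "eef_rot": TCP orientation; "contact_force": force on the tool from outside, world axes, zero at the start; "moment": the same for the moment, N m; "opening": opening from 0.0 (shut) to 1.0 (fully open).
Only numpy, scipy, OpenCV 4.12 (cv2) and the standard library are available. Lean on these libraries where they do the work, as an engineer would, in place of code of your own. Each camera call takes 0.05 s, during which the arm holds its last target. There are 200 camera calls.

## Working session

There is one attempt and no reset: what is moved stays moved. The work goes in short steps, Python scripts to look and compute and a tool call to move; the robot and the scene stay as the last step left them, time stands still between calls to the robot, and variables do not carry over. Pictures are saved under pics/ and viewed, about 8 in all and at most 12, crops included, and the job is handed in when it is done.

Besides the shell and the picture viewer there is one more tool, called after "Emit:" in YAML: its name, and indented under it one key for each argument. carry_out: Moves the arm, as the interface text tells. Its arguments: {"type":"object","properties":{"motion":{"type":"array"},"hand":{"type":"number"},"grip_force":{"type":"number"}},"required":["motion"]}

```bash
ls; mkdir -p pics; cat > h.py <<'E'
import numpy as np, cv2
from scipy.spatial.transform import Rotation as R
from plant import monitor, snapshot, workorder, finder
def cam(name):
    s=monitor.get_state(); p=snapshot(name)
    if name=="wrist":
        T=np.eye(4);T[:3,:3]=R.from_quat(s["eef_rot"]).as_matrix();T[:3,3]=s["tool_pos"]
        C=T@np.array(p["hand_eye"])
    else:
        W=np.eye(4);W[:3,:3]=cv2.Rodrigues(np.array(p["rvec"],float))[0];W[:3,3]=np.ravel(p["tvec"]);C=np.linalg.inv(W)
    p["C"]=C;p["K"]=np.array([[p["fx"],0,p["cx"]],[0,p["fy"],p["cy"]],[0,0,1.]])
    return p
def cloud(p):
    v,u=np.mgrid[:384,:512]
    n=cv2.undistortPoints(np.stack([u,v],-1).reshape(-1,1,2).astype(np.float64),p["K"],np.array(p["D"],float)).reshape(384,512,2)
    z=p["range_z"][...,None].astype(float)
    P=np.concatenate([n*z,z],-1)@p["C"][:3,:3].T+p["C"][:3,3]
    P[p["range_z"]<=0]=np.nan
    return P
def proj(p,X):
    W=np.linalg.inv(p["C"]);
    return cv2.projectPoints(np.atleast_2d(X).astype(float),cv2.Rodrigues(W[:3,:3])[0],W[:3,3],p["K"],np.array(p["D"],float))[0][:,0]
def save(p,n,crop=None,s=1):
    f=p["frame"] if crop is None else p["frame"][crop[1]:crop[3],crop[0]:crop[2]]
    cv2.imwrite("pics/"+n,cv2.resize(f[...,::-1],None,fx=s,fy=s,interpolation=cv2.INTER_CUBIC))
E
python3 - <<'E'
from h import *
print(monitor.get_state())
a=cam("top");save(a,"top.png",s=1.5);
A=cloud(a)
for t in ["strap","fixture","workpiece","link_a"]:
    for m in finder.masks_of(a,t):
        q=A[m["pixels"]];print(t,m["p"],m["extent"],np.nanmedian(q,0).round(3),np.nanmax(q[:,2]).round(3))
E
```

```text
pics
{'clock': 0.0, 'q': array([-1.29519546,  0.68998226, -0.19451383,  1.56633227,  0.15730388,
        0.90251062, -0.21510222]), 'qd': array([-0.00094027,  0.00089281, -0.00134643,  0.0013723 ,  0.00228164,
       -0.00026587,  0.00079967]), 'joint_torque': array([-2.92066952e-04, -5.27567768e+01, -1.26708515e+00, -1.53432083e+01,
       -5.26135869e-02,  6.43111693e-03,  1.65874617e-04]), 'tool_pos': array([0.14957549, 0.60630818, 0.30191414]), 'eef_rot': array([ 1.20564851e-01,  9.92705027e-01, -9.19200268e-04, -4.20397396e-05]), 'contact_force': array([-0.10304331, -0.9095448 , -0.30621735]), 'moment': array([ 0.04302694, -0.0207105 ,  0.07179632]), 'opening': 0.9941756925790359}
strap 0.88 [318.8, 121.8, 354.3, 186.6] [ 0.544 -0.307  0.006] 0.054
strap 0.71 [170.8, 193.0, 212.0, 252.8] [0.344 0.191 0.005] 0.055
strap 0.6 [359.2, 221.1, 413.6, 278.6] [ 0.239 -0.445  0.006] 0.054
fixture 0.59 [227.4, 112.8, 278.9, 203.8] [ 0.57  -0.027  0.012] 0.063
workpiece 0.87 [227.5, 157.9, 276.8, 172.8] [ 0.527 -0.024  0.03 ] 0.049
workpiece 0.38 [227.6, 111.3, 279.3, 202.3] [ 0.568 -0.027  0.012] 0.063
link_a 0.76 [149.3, 133.9, 164.0, 191.6] [0.543 0.291 0.016] 0.035
```

View pics/top.png

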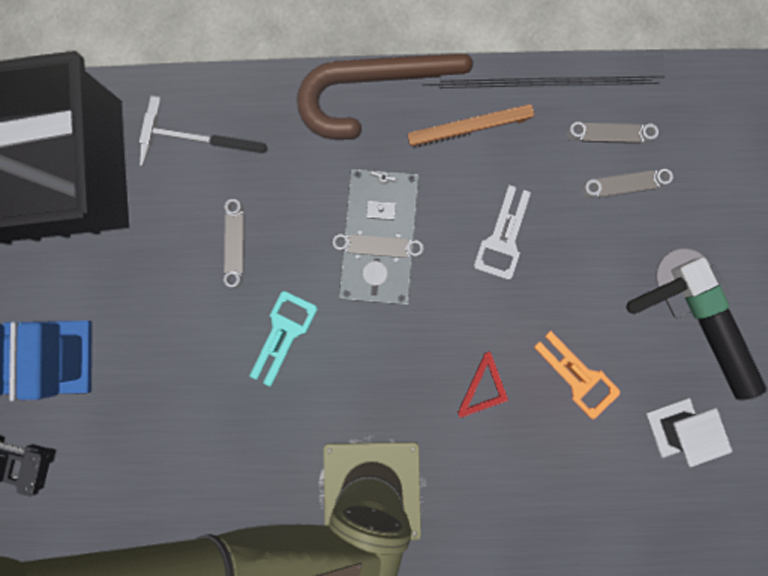

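The grey strap at about (335,155) in the raw image (503,232 in the view) fits "bare steel". The turquoise one at (189,225) and the orange one at (386,250) are look-alikes. The fixture is at about (252,158), with its wing nut at the top end, so its +x points away from the robot.

```bash
cat > meas.py <<'E'
from h import *
def yaw(Q):
    r=cv2.minAreaRect(Q[:,:2].astype(np.float32)*1000);b=cv2.boxPoints(r);e=b[1]-b[0];f=b[2]-b[1]
    l=e if np.hypot(*e)>np.hypot(*f) else f
    return np.array(r[0])/1000,np.array(r[1]),np.degrees(np.arctan2(l[1],l[0]))
def strap(P,mask=None):
    Q=P[mask];Q=Q[~np.isnan(Q[:,0])];return Q
E
python3 - <<'E'
from meas import *
a=cam("top");A=cloud(a)
save(a,"strapcrop.png",(215,100,375,215),4)
ok=~np.isnan(A[...,0])
def box(x0,x1,y0,y1,z0,z1):
    with np.errstate(invalid='ignore'):
        return A[ok&(A[...,0]>x0)&(A[...,0]<x1)&(A[...,1]>y0)&(A[...,1]<y1)&(A[...,2]>z0)&(A[...,2]<z1)]
m=[m for m in finder.masks_of(a,"strap") if m["extent"][0]>300 and m["extent"][1]<150][0]
Q=A[m["pixels"]&ok];print("strap",yaw(Q)); r=Q[Q[:,2]>.03];print("rib",len(r),r.mean(0),yaw(r))
pl=Q[Q[:,2]<.015];print("plate mean",pl.mean(0))
F=box(.38,.74,-.14,.08,.008,.016);print("plate",len(F),yaw(F))
H=box(.38,.52,-.14,.08,.045,.056);print("high",len(H));
for q in H: print(q.round(3),end=' ')
T=box(.56,.68,-.14,.08,.024,.036);print("\nrest",len(T),yaw(T),T.mean(0))
Bq=box(.56,.66,-.14,.08,.045,.07);print("stud",len(Bq),Bq.mean(0),Bq[:,2].max())
B=box(.48,.58,-.14,-.085,.036,.056);print("bushR",B.mean(0)); B=box(.48,.58,.03,.1,.036,.056);print("bushL",B.mean(0))
E
```

```text
strap (array([ 0.55878363, -0.30185962]), array([ 85.79534912, 203.07450867]), np.float32(-13.946531))
rib 65 [ 0.55878355 -0.30730246  0.04769475] (array([ 0.55897498, -0.30833456]), array([10.97962952, 49.53739166]), np.float32(-20.136656))
plate mean [ 0.54981429 -0.30511119  0.00540472]
plate 2583 (array([ 0.55276166, -0.02814238]), array([164.6411438 , 294.78909302]), np.float32(-3.2655036))
high 211
[ 0.519 -0.088  0.046] [ 0.519 -0.091  0.046] [ 0.519 -0.117  0.045] [ 0.516 -0.088  0.046] [ 0.515 -0.12   0.049] [ 0.512 -0.116  0.046] [ 0.51  -0.094  0.045] [ 0.509 -0.113  0.046] [ 0.506 -0.094  0.045] [ 0.506 -0.1    0.048] [ 0.492 -0.014  0.049] [ 0.491 -0.017  0.051] [ 0.492 -0.02   0.049] [ 0.491 -0.024  0.052] [ 0.489 -0.004  0.045] [ 0.488 -0.008  0.051] [ 0.488 -0.011  0.05 ] [ 0.488 -0.014  0.053] [ 0.489 -0.017  0.048] [ 0.488 -0.02   0.054] [ 0.488 -0.023  0.049] [ 0.488 -0.027  0.052] [ 0.488 -0.03   0.051] [ 0.486 -0.001  0.049] [ 0.486 -0.004  0.05 ] [ 0.485 -0.008  0.053] [ 0.485 -0.011  0.049] [ 0.485 -0.014  0.049] [ 0.485 -0.017  0.049] [ 0.485 -0.02   0.049] [
[... 3709 characters left out ...]
0.032  0.051] [ 0.45  -0.035  0.051] [ 0.447 -0.007  0.048] [ 0.447 -0.01   0.048] [ 0.447 -0.013  0.049] [ 0.447 -0.016  0.049] [ 0.447 -0.019  0.047] [ 0.447 -0.022  0.049] [ 0.447 -0.026  0.051] [ 0.447 -0.029  0.05 ] [ 0.447 -0.032  0.05 ] [ 0.444 -0.007  0.049] [ 0.444 -0.01   0.048] [ 0.444 -0.013  0.047] [ 0.444 -0.016  0.05 ] [ 0.444 -0.019  0.051] [ 0.443 -0.023  0.052] [ 0.443 -0.026  0.052] 
rest 210 (array([ 0.61219305, -0.0358232 ]), array([ 65.14757538, 134.41705322]), np.float32(-20.389257)) [ 0.61392443 -0.0339769   0.02979156]
stud 17 [ 0.60549446 -0.0338021   0.05638495] 0.06499412386634895
bushR [ 0.51935428 -0.10382823  0.04361937]
bushL [0.53615728 0.05422805 0.04275002]
```

View pics/strapcrop.png

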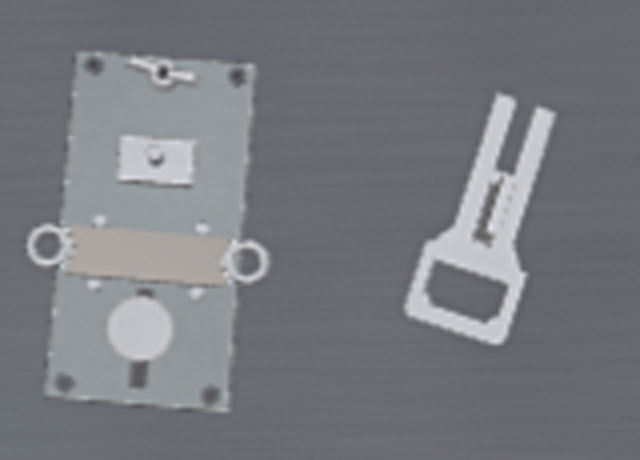

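The crop confirms a bare-grey strap, with its eye end toward the robot and its notch away, at about -18° yaw. The head is at about (140,328) and the threaded stud at (155,157). Moving now, passing over the fixture.

Emit:
carry_out:
  motion: [-4.5,-2.8,0,0,0,0,-4.5,-2.8,0,0,0,0,-4.5,-2.8,0,0,0,0,-4.5,-2.8,0,0,0,0,-4.5,-2.8,0,0,0,0,-4.5,-2.8,0,0,0,0,-4.5,-2.8,0,0,0,0,-4.5,-2.8,0,0,0,0]
  hand: 6

```text
clock: 1.35
tool_pos: [0.4467, 0.3019, 0.3029]
eef_rot: [0.121, 0.993, 0.0, 0.0]
contact_force: [0.7, 0.1, 0.5]
opening: 0.684
```

Emit:
carry_out:
  motion: [-2,-4.7,0,0,0,0,-2,-4.7,0,0,0,0,-2,-4.7,0,0,0,0,-2,-4.7,0,0,0,0,-2,-4.7,0,0,0,0,-2,-4.7,0,0,0,0,0,0,0,0,0,0]

```text
clock: 2.22
tool_pos: [0.4948, -0.0045, 0.3026]
eef_rot: [0.125, 0.992, -0.001, 0.0]
contact_force: [0.3, 0.8, 0.7]
opening: 0.68
```

```bash
python3 - <<'E'
from meas import *
print(monitor.get_state()["q"].round(2))
a=cam("wrist");A=cloud(a);save(a,"w1.png",s=1.5)
print(np.array(a["hand_eye"]).round(3), a["fx"])
np.savez("w1.npz",A=A,f=a["frame"],C=a["C"],K=a["K"],D=a["D"])
ok=~np.isnan(A[...,0])
def box(x0,x1,y0,y1,z0,z1):
    with np.errstate(invalid='ignore'):
        return A[ok&(A[...,0]>x0)&(A[...,0]<x1)&(A[...,1]>y0)&(A[...,1]<y1)&(A[...,2]>z0)&(A[...,2]<z1)]
F=box(.38,.74,-.14,.08,.008,.016);print("plate",len(F),F.min(0),F.max(0),yaw(F))
H=box(.42,.50,-.07,.04,.044,.056);print("head",len(H),H.mean(0),cv2.minEnclosingCircle(H[:,:2].astype(np.float32)))
T=box(.56,.66,-.10,.03,.026,.034);print("rest",len(T),yaw(T))
Bq=box(.57,.64,-.07,.0,.048,.07);print("stud",len(Bq),Bq.mean(0) if len(Bq) else 0)
for y in [(-.14,-.08),(.03,.09)]:
    B=box(.48,.58,*y,.039,.05);print("bush",len(B),B.mean(0),cv2.minEnclosingCircle(B[:,:2].astype(np.float32)))
E
```

```text
[ 0.1   0.53 -0.28  1.95  0.22  0.7   1.  ]
[[-0.    -0.95  -0.313  0.081]
 [ 1.    -0.001  0.001  0.   ]
 [-0.002 -0.313  0.95  -0.082]
 [ 0.     0.     0.     1.   ]] 311.67024624280526
plate 17037 [ 0.40149609 -0.11530364  0.00824678] [0.70531245 0.06761058 0.01599773] (array([ 0.55339868, -0.02597876]), array([183.48815918, 290.53674316]), np.float32(-6.135409))
head 1759 [ 0.46660715 -0.01654688  0.04946064] ((0.46743741631507874, -0.016947487369179726), 0.025990696623921394)
rest 1083 (array([ 0.59116083, -0.0223315 ]), array([75.37910461, 69.41342163]), np.float32(83.25579))
stud 119 [ 0.60453291 -0.03136173  0.05676723]
bush 350 [ 0.51901119 -0.1024198   0.0428965 ] ((0.5196541547775269, -0.1025364026427269), 0.017188474535942078)
bush 365 [0.53601743 0.05596854 0.04310009] ((0.5365903377532959, 0.056001488119363785), 0.01702987402677536)
```

View pics/w1.png

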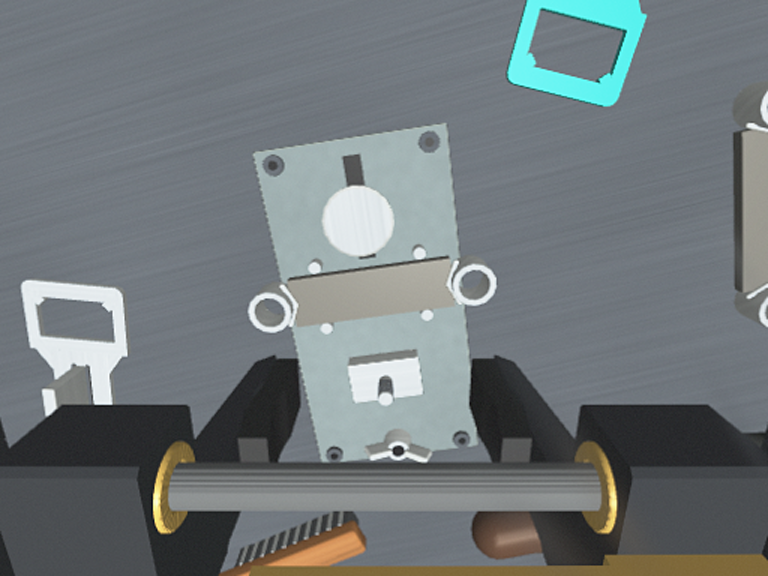

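The wrist view shows the fixture with the head at (358,218), the stud at (385,395) and both bushes. From it, the fixture is at (0.553,-0.026) with yaw -6.1°, and the heel stud is at fixture x = -86 mm. Next I go over the strap.

Emit:
carry_out:
  motion: [-2.3,-4.6,0.8,0,0,0,-2.3,-4.6,0.8,0,0,0,-2.3,-4.6,0.8,0,0,0,-2.3,-4.6,0.8,0,0,0.04,-2.3,-4.6,0.8,0,0,0,-2.3,-4.6,0.8,0,0,0,0,0,0,0,0,0]
  hand: 6

```text
clock: 3.15
tool_pos: [0.5582, -0.3047, 0.2535]
eef_rot: [0.143, 0.99, -0.001, -0.0]
contact_force: [0.6, 0.4, 0.1]
opening: 0.68
```

```bash
cat >> h.py <<'E'
import json
f=np.array([np.cos(np.radians(-6.09)),np.sin(np.radians(-6.09)),0]);FZ=np.array([0,0,1.]);FY=np.cross(FZ,f);FO=np.array([.5530,-.0260,0])
def tool():
    s=monitor.get_state();T=np.eye(4);T[:3,:3]=R.from_quat(s["eef_rot"]).as_matrix();T[:3,3]=s["tool_pos"];return T
def delta(Tt,T=None):
    "tool-frame shift (cm) and rotvec from current to target"
    T=tool() if T is None else T
    D=np.linalg.inv(T)@Tt
    return (D[:3,3]*100).round(2),R.from_matrix(D[:3,:3]).as_rotvec().round(3)
def down(p,yaw):
    c,s=np.cos(yaw),np.sin(yaw);T=np.eye(4)
    T[:3,:3]=np.array([[-c,-s,0],[-s,c,0],[0,0,-1.]]);T[:3,3]=p;return T
E
python3 - <<'E'
from meas import *
print(monitor.get_state()["q"].round(2))
a=cam("wrist");A=cloud(a);save(a,"w2.png",s=1)
ok=~np.isnan(A[...,0])
ms=finder.masks_of(a,"strap");print([(m["p"],m["extent"]) for m in ms])
Q=A[ms[0]["pixels"]&ok]
pl=Q[(Q[:,2]>.002)&(Q[:,2]<.011)];print("plate",len(pl),yaw(pl))
r=Q[(Q[:,2]>.045)&(Q[:,2]<.058)];print("ribtop",len(r),r.mean(0),yaw(r))
c,_,y=yaw(r)
print(delta(down([c[0],c[1],.034+.045],np.radians(y))))
E
```

```text
[ 0.58  0.77 -0.28  1.58  0.27  0.84  1.48]
[(0.82, [214.4, 68.4, 304.4, 253.3])]
plate 7197 (array([ 0.55818738, -0.30617889]), array([ 86.19556427, 200.41339111]), np.float32(-19.909225))
ribtop 521 [ 0.55888786 -0.30657524  0.04946159] (array([ 0.55983472, -0.30687802]), array([ 9.98373795, 49.88301849]), np.float32(-19.873947))
(array([-0.29, -0.74, 17.54]), array([ 0.002, -0.   ,  0.067]))
```

View pics/w2.png

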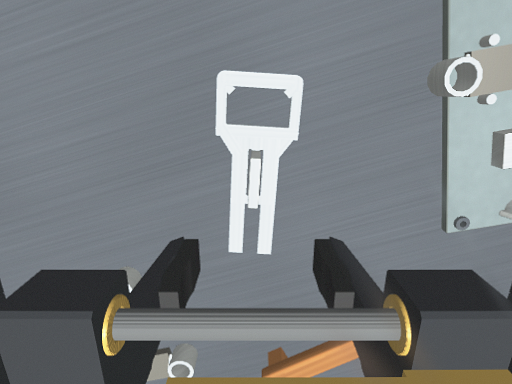

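```bash
python3 - <<'E'
from h import *
print(tool().round(4)); print(delta(down([.5598,-.3069,.079],np.radians(-19.9))))
E
```

```text
[[-9.610e-01  2.766e-01  1.000e-04  5.591e-01]
 [ 2.766e-01  9.610e-01  2.000e-03 -2.993e-01]
 [ 4.000e-04  1.900e-03 -1.000e+00  2.544e-01]
 [ 0.000e+00  0.000e+00  0.000e+00  1.000e+00]]
(array([-0.29, -0.75, 17.54]), array([ 0.002, -0.   ,  0.067]))
```

```bash
cat >> h.py <<'E'
PHI=0.4
def grip(p,yaw,th=0.,phi=PHI):
    "TCP pose gripping rib: p = grasp point world; strap notch end raised by th; tool leaned phi toward notch in strap frame"
    S=np.eye(3);c,s=np.cos(yaw),np.sin(yaw)
    S=np.array([[c,-s,0],[s,c,0],[0,0,1.]])@R.from_euler('y',-th).as_matrix()
    G=S@np.diag([-1,1,-1.])@R.from_euler('y',phi).as_matrix()
    T=np.eye(4);T[:3,:3]=G;T[:3,3]=np.array(p)-.045*G[:,2];return T
E
python3 - <<'E'
from h import *
g=np.array([.5598,-.3069,.034]);y=np.radians(-19.9)
Tg=grip(g,y);Tp=Tg.copy();Tp[:3,3]-=.08*Tg[:3,2]
print(tool()[:3,3],Tp.round(3),delta(Tp),delta(Tg,Tp))
d=np.load("w1.npz");A=d["A"].reshape(-1,3);A=A[~np.isnan(A[:,0])]
# fixture frame cloud, pins
X=np.c_[(A-FO)@f,(A-FO)@FY,A[:,2]]
m=(abs(X[:,0]+25)<45)&(abs(X[:,1])<58)&((X[:,0]<-47)|(X[:,0]>-3))&(X[:,2]>.018)&(X[:,0]*1>-.7)
X*=1
m=(abs(X[:,0]+.025)<.04)&(abs(X[:,1])<.058)&((X[:,0]<-.046)|(X[:,0]>-.004))&(X[:,2]>.018)&~((abs(X[:,1])<.028)&(X[:,0]<-.04))
for sx in (0,1):
  for sy in (0,1):
    q=X[m&((X[:,0]>-.025)==sx)&((X[:,1]>0)==sy)];print(len(q),q.mean(0).round(3),q.min(0).round(3),q.max(0).round(3))
E
```

```text
[ 0.55905463 -0.29928772  0.2543909 ] [[-0.866  0.34  -0.366  0.606]
 [ 0.314  0.94   0.133 -0.323]
 [ 0.389  0.    -0.921  0.149]
 [ 0.     0.     0.     1.   ]] (array([-5.14, -1.06, 10.52]), array([-0.012,  0.399,  0.067])) (array([-0., -0.,  8.]), array([0., 0., 0.]))
64 [-0.052 -0.041  0.025] [-0.056 -0.046  0.018] [-0.047 -0.037  0.027]
3797 [-0.06   0.051  0.275] [-0.065  0.038  0.019] [-0.046  0.058  0.321]
50 [ 0.001 -0.042  0.025] [-0.003 -0.047  0.019] [ 0.006 -0.037  0.027]
50 [0.001 0.042 0.025] [-0.003  0.037  0.019] [0.006 0.047 0.027]
```

Emit:
carry_out:
  motion: [-2.6,-0.5,5.2,0,0,0,-2.5,-0.6,5.3,0,0,0,0,0,0,-0.004,0.133,0.022,0,0,0,-0.004,0.133,0.022,0,0,0,-0.004,0.133,0.022,0,0,0,0,0,0,0,0,0,0,0,0]
  hand: 4

```text
clock: 4.12
tool_pos: [0.6047, -0.3243, 0.15]
eef_rot: [0.169, 0.966, 0.034, -0.194]
contact_force: [-0.7, -0.1, 0.8]
opening: 0.456
```

```bash
python3 - <<'E'
from meas import *
print(monitor.get_state()["q"].round(2));T=tool();print(T[:3,3])
a=cam("wrist");A=cloud(a);ok=~np.isnan(A[...,0]);print(tool()[:3,3])
ms=finder.masks_of(a,"strap");print([(m["p"],m["extent"]) for m in ms])
Q=A[ms[0]["pixels"]&ok]
pl=Q[(Q[:,2]>.002)&(Q[:,2]<.011)];print("plate",len(pl),yaw(pl))
r=Q[(Q[:,2]>.045)&(Q[:,2]<.058)];print("ribtop",len(r),yaw(r))
for c in [(.5598,-.3069)]:
  print(delta(grip([*c,.034],np.radians(-19.9)),T))
c,_,y=yaw(r);print(delta(grip([*c,.034],np.radians(y)),T))
E
```

```text
[ 0.5   1.12 -0.23  1.07  0.22  1.37  1.5 ]
[ 0.60473263 -0.32427645  0.14997218]
[ 0.60438596 -0.32486192  0.15036142]
[(0.65, [205.2, 91.1, 308.8, 310.2])]
plate 11549 (array([ 0.54722595, -0.30247415]), array([ 86.18788147, 176.5435791 ]), np.float32(-20.020515))
ribtop 1114 (array([ 0.55979266, -0.30684018]), array([ 9.46550083, 49.48962784]), np.float32(-19.766857))
(array([-0.06,  0.11,  8.06]), array([-0.001,  0.003,  0.001]))
(array([-0.06,  0.12,  8.06]), array([ 0.   ,  0.003, -0.001]))
```

Consistent. Descend and grip.

Emit:
carry_out:
  motion: [0,0.1,3,0,0,0,0,0,3,0,0,0,0,0,2,0,0,0,0,0,0,0,0,0,0,0,0,0,0,0]

```text
clock: 4.85
tool_pos: [0.5762, -0.3148, 0.0773]
eef_rot: [0.17, 0.966, 0.034, -0.194]
contact_force: [-0.2, 0.3, 0.2]
opening: 0.453
```

Emit:
carry_out:
  motion: [0,0,0,0,0,0,0,0,0,0,0,0,0,0,0,0,0,0,0,0,0,0,0,0,0,0,0,0,0,0]
  hand: 0
  grip_force: 60

```text
clock: 5.48
tool_pos: [0.5758, -0.3142, 0.0762]
eef_rot: [0.17, 0.965, 0.034, -0.195]
contact_force: [-0.3, 1.3, 1.5]
opening: 0.106
```

```bash
python3 - <<'E'
from h import *
s=monitor.get_state();print(s["opening"],s["contact_force"],s["q"].round(2));T=tool();print(T[:3,3],delta(grip([.5598,-.3069,.034],np.radians(-19.9)),T))
y=np.radians(-19.9)
S=np.eye(4);c,sn=np.cos(y),np.sin(y);S[:3,:3]=[[c,-sn,0],[sn,c,0],[0,0,1]];S[:3,3]=[.5598,-.3069,0]
np.save("G.npy",np.linalg.inv(T)@S)  # strap in tool
E
cat > path.py <<'E'
# 2D clearance in fixture xz (mm); strap pose = bar inner-lower reference
import numpy as np,itertools
xh=-86.3
def inbox(P,b): return ((P[:,0]>b[0])&(P[:,0]<b[1])&(P[:,1]>b[2])&(P[:,1]<b[3])).any()
def dens(x0,x1,z0,z1,n=1.):
    X,Z=np.meshgrid(np.linspace(x0,x1,int((x1-x0)/n)+2),np.linspace(z0,z1,int((z1-z0)/n)+2));return np.c_[X.ravel(),Z.ravel()]
bar=dens(-102,-88,0,6);fwd=dens(-50,98,0,6)
obs=[(xh-26,xh+26,44,50),(xh-7,xh+7,0,44),(xh-14,xh+14,0,19),(-200,200,0,12),(-45,-5,0,30),(36,72,0,30),(48,60,30,60)]
box=np.array
def tf(P,o,th):
    c,s=np.cos(th),np.sin(th);return np.c_[c*P[:,0]-s*P[:,1]+o[0],s*P[:,0]+c*P[:,1]+o[1]]
def clear(o,th):
    # signed-ish clearance: min dist of points to boxes (0 if inside)
    P=np.r_[tf(bar,o,th),tf(fwd,o,th)];P2=tf(bar,o,th);m=99;w=None
    # forward body is slotted (notch 18 wide from x=36) so the threaded stud passes; ignore last box
    for i,b in enumerate(obs[:-1]):
        d=np.hypot(np.maximum(0,np.maximum(b[0]-P[:,0],P[:,0]-b[1])),np.maximum(0,np.maximum(b[2]-P[:,1],P[:,1]-b[3]))).min()
        if d<m:m,w=d,i
    return m,w
def org(bx,bz,th):
    "strap origin such that the bar's inner lower edge (-88,0) is at bx,bz"
    p=tf(np.array([[-88.,0]]),(0,0),th)[0];return np.array([bx,bz])-p
E
python3 - <<'E'
from path import *
# for each theta, best (bx,bz) with clearance
for t in [50,45,40,35,30,25,20,15,10,5,2]:
    th=np.radians(t);best=[]
    for bx in np.arange(xh-40,xh-6,1.):
        c=max((clear(org(bx,bz,th),th)[0],bz) for bz in np.arange(14,44,1.))
        best.append((bx-xh,round(c[0],1),c[1]))
    print(t,[b for b in best if b[1]>.8][::3])
E
```

```text
0.10626690324873458 [-0.2548379   1.29414872  1.50005134] [ 0.51  1.17 -0.22  1.21  0.24  1.19  1.47]
[ 0.57577103 -0.3141768   0.07622171] (array([-0.03,  0.14,  0.07]), array([-0.   ,  0.001, -0.001]))
50 [(np.float64(-40.0), np.float64(15.2), np.float64(38.0)), (np.float64(-37.0), np.float64(13.3), np.float64(36.0)), (np.float64(-34.0), np.float64(12.0), np.float64(35.0)), (np.float64(-31.0), np.float64(10.9), np.float64(34.0)), (np.float64(-28.0), np.float64(9.7), np.float64(33.0)), (np.float64(-25.0), np.float64(8.9), np.float64(32.0)), (np.float64(-22.0), np.float64(8.3), np.float64(31.0)), (np.float64(-19.0), np.float64(8.3), np.float64(31.0)), (np.float64(-16.0), np.float64(8.3), np.float64(31.0)), (np.float64(-13.0), np.float64(6.0), np.float64(34.0)), (np.float64(-10.0), np.float64(3.0), np.float64(37.0))]
45 [(np.float64(-40.0), np.float64(14.9), np.float64(38.0)), (np.float64(-37.0), np.float64(13.0), np.float64(37.0)), (np.float64(-34.0), np.float64(11.9), np.float64(35.0)), (np.float64(-31.0), np.float64(10.6), np.float64(34.0)), (np.float64(-28.0), np.float64(9.2), np.
[... 4674 characters left out ...]
64(4.4), np.float64(29.0)), (np.float64(-17.0), np.float64(4.2), np.float64(30.0)), (np.float64(-14.0), np.float64(4.5), np.float64(30.0)), (np.float64(-11.0), np.float64(4.0), np.float64(30.0)), (np.float64(-8.0), np.float64(1.0), np.float64(37.0))]
2 [(np.float64(-29.0), np.float64(1.8), np.float64(34.0)), (np.float64(-26.0), np.float64(4.2), np.float64(32.0)), (np.float64(-23.0), np.float64(4.3), np.float64(32.0)), (np.float64(-20.0), np.float64(4.2), np.float64(32.0)), (np.float64(-17.0), np.float64(4.0), np.float64(32.0)), (np.float64(-14.0), np.float64(3.9), np.float64(32.0)), (np.float64(-11.0), np.float64(3.8), np.float64(32.0)), (np.float64(-8.0), np.float64(1.0), np.float64(37.0))]
```

```bash
cat > search.py <<'E'
from path import *
import heapq
ts=np.arange(40,-.1,-2.);bxs=np.arange(-45,-7.4,1.)-0.;bzs=np.arange(16,60,1.)
C=np.zeros((len(ts),len(bxs),len(bzs)))
for i,t in enumerate(ts):
    th=np.radians(t)
    for j,bx in enumerate(bxs):
        for k,bz in enumerate(bzs): C[i,j,k]=min(6,clear(org(bx+xh,bz,th),th)[0])
s=(0,5,len(bzs)-5);g=(len(ts)-1,list(bxs).index(-9.),list(bzs).index(31.))
print("ends",C[s],C[g])
# additive cost 1/c^2 so path keeps mid-gap
D={s:0};Pn={};h=[(0,s)]
while h:
    d,u=heapq.heappop(h)
    if u==g:break
    if d>D[u]:continue
    for m in itertools.product((-1,0,1),repeat=3):
        v=tuple(np.add(u,m))
        if m==(0,0,0) or min(v)<0 or any(v[a]>=C.shape[a] for a in range(3)) or C[v]<.3:continue
        nd=d+np.sqrt(sum(x*x for x in m))*(.05+1/C[v]**2)
        if nd<D.get(v,1e9):D[v]=nd;Pn[v]=u;heapq.heappush(h,(nd,v))
p=[g]
while p[-1]!=s:p.append(Pn[p[-1]])
p=p[::-1]
for v in p:
    t,bx,bz=ts[v[0]],bxs[v[1]],bzs[v[2]];o=org(bx,bz,np.radians(t));print(t,bx,bz,"c",C[v].round(1),clear(org(bx+xh,bz,np.radians(t)),np.radians(t))[1])
E
python3 search.py
```

```text
ends 6.0 1.0
40.0 -40.0 55.0 c 6.0 0
40.0 -39.0 54.0 c 6.0 0
40.0 -38.0 53.0 c 6.0 0
40.0 -38.0 52.0 c 6.0 0
40.0 -38.0 51.0 c 6.0 0
40.0 -37.0 50.0 c 6.0 0
40.0 -36.0 49.0 c 6.0 0
40.0 -36.0 48.0 c 6.0 0
40.0 -36.0 47.0 c 6.0 0
40.0 -36.0 46.0 c 6.0 0
40.0 -36.0 45.0 c 6.0 0
40.0 -35.0 44.0 c 6.0 0
40.0 -34.0 43.0 c 6.0 0
40.0 -33.0 42.0 c 6.0 0
40.0 -32.0 41.0 c 6.0 0
40.0 -31.0 40.0 c 6.0 0
40.0 -30.0 39.0 c 6.0 0
40.0 -29.0 38.0 c 6.0 0
40.0 -28.0 37.0 c 6.0 0
40.0 -27.0 36.0 c 5.9 0
40.0 -26.0 35.0 c 5.9 0
40.0 -25.0 34.0 c 6.0 0
38.0 -24.0 33.0 c 6.0 0
38.0 -23.0 33.0 c 6.0 0
38.0 -22.0 33.0 c 6.0 0
38.0 -21.0 33.0 c 6.0 0
38.0 -20.0 33.0 c 6.0 0
38.0 -19.0 33.0 c 6.0 0
38.0 -18.0 33.0 c 6.0 0
38.0 -17.0 33.0 c 6.0 0
38.0 -16.0 33.0 c 6.0 0
36.0 -15.0 33.0 c 5.3 0
34.0 -14.0 34.0 c 5.0 0
32.0 -13.0 34.0 c 4.1 0
30.0 -12.0 35.0 c 3.8 0
28.0 -11.0 35.0 c 2.8 0
26.0 -10.0 36.0 c 2.6 0
24.0 -9.0 37.0 c 1.5 0
22.0 -9.0 37.0 c 1.3 0
20.0 -8.0 37.0 c 1.0 1
18.0 -8.0 37.0 c 1.0 1
16.0 -8.0 37.0 c 1.0 1
14.0 -8.0 37.0 c 1.0 1
12.0 -8.0 37.0 c 1.0 1
10.0 -9.0 36.0 c 1.4 0
8.0 -9.0 35.0 c 1.8 0
6.0 -9.0 34.0 c 2.0 1
4.0 -10.0 33.0 c 2.8 0
2.0 -10.0 32.0 c 3.0 1
2.0 -9.0 31.0 c 2.0 1
0.0 -9.0 31.0 c 1.0 4
```

Emit:
carry_out:
  motion: [0,0,-2,0,0,0,0,0,-4,0,0,0,0,0,-5,0,0,0,0,0,0,0,0,0]

```text
clock: 5.98
tool_pos: [0.6184, -0.3301, 0.1799]
eef_rot: [0.17, 0.966, 0.033, -0.191]
contact_force: [0.7, -0.4, -6.1]
opening: 0.109
```

```bash
cat >> h.py <<'E'
from scipy.linalg import fractional_matrix_power as fmp
XH=-.0863
def tgt(t,bx,bz,dy=0.,G=None):
    "t deg, bx,bz mm: bar inner lower edge relative to heel stud axis / fixture origin"
    th=np.radians(t);S=np.eye(4)
    S[:3,:3]=np.c_[f,FY,FZ]@R.from_euler('y',-th).as_matrix()
    S[:3,3]=FO+f*(XH+bx/1e3)+FZ*bz/1e3+FY*dy/1e3-S[:3,:3]@np.array([-.088,0,0])
    return S@np.linalg.inv(np.load("G.npy") if G is None else G)
def rows(Tt,n,T=None):
    T=tool() if T is None else T
    D=np.real(fmp(np.linalg.inv(T)@Tt,1/n))
    return (D[:3,3]*100).round(2).tolist()+R.from_matrix(D[:3,:3]).as_rotvec().round(4).tolist()
def now(G=None):
    S=tool()@(np.load("G.npy") if G is None else G);p=S@[-.088,0,0,1];d=p[:3]-FO
    x=S[:3,0];z=S[:3,2]
    return dict(t=np.degrees(np.arcsin(x[2])).round(2),bx=((d@f-XH)*1e3).round(1),bz=(d[2]*1e3).round(1),dy=(d@FY*1e3).round(1),yaw=np.degrees(np.arctan2(x@FY,x@f)).round(2),roll=np.degrees(np.arcsin(-z@FY)).round(2))
E
python3 - <<'E'
from h import *
print(now(),monitor.get_state()["q"].round(2))
T1=tgt(40,-42,125)
r=rows(T1,8);print(r,np.linalg.norm(r[:3]),np.linalg.norm(r[3:]),T1[:3,3])
G=np.load("G.npy")
D=np.eye(4);D[:3,:3]=R.from_rotvec(r[3:]).as_matrix();D[:3,3]=np.array(r[:3])/100;T=tool()
for i in range(8):
    T=T@D;print(now.__name__,T[:3,3].round(3),((T@G@[-.102,0,0,1])[:3]).round(3),((T@G@[.098,0,0,1])[:3]).round(3))
E
```

```text
{'t': np.float64(0.5), 'bx': np.float64(82.1), 'bz': np.float64(102.8), 'dy': np.float64(-269.0), 'yaw': np.float64(-13.84), 'roll': np.float64(-0.19)} [ 0.5   1.11 -0.23  1.    0.21  1.44  1.51]
[3.03, 3.34, -0.6, 0.0011, -0.0858, -0.0308] 4.549340611561196 0.09116737354997126 [ 0.45691423 -0.01716241  0.25119961]
now [ 0.606 -0.29   0.197] [ 0.5   -0.253  0.11 ] [ 0.689 -0.315  0.129]
now [ 0.59  -0.25   0.212] [ 0.492 -0.217  0.116] [ 0.68  -0.274  0.151]
now [ 0.573 -0.21   0.225] [ 0.482 -0.182  0.12 ] [ 0.668 -0.232  0.173]
now [ 0.553 -0.17   0.235] [ 0.47  -0.147  0.123] [ 0.653 -0.191  0.192]
now [ 0.531 -0.131  0.243] [ 0.458 -0.113  0.124] [ 0.635 -0.15   0.209]
now [ 0.508 -0.092  0.249] [ 0.444 -0.078  0.123] [ 0.615 -0.108  0.223]
now [ 0.483 -0.054  0.251] [ 0.43  -0.044  0.12 ] [ 0.592 -0.068  0.235]
now [ 0.457 -0.017  0.251] [ 0.415 -0.011  0.116] [ 0.567 -0.027  0.245]
```

Emit:
carry_out:
  motion: [3.03,3.34,-0.6,0.001,-0.086,-0.031,3.03,3.34,-0.6,0.001,-0.086,-0.031,3.03,3.34,-0.6,0.001,-0.086,-0.031,3.03,3.34,-0.6,0.001,-0.086,-0.031,3.03,3.34,-0.6,0.001,-0.086,-0.031,3.03,3.34,-0.6,0.001,-0.086,-0.031,3.03,3.34,-0.6,0.001,-0.086,-0.031,3.03,3.34,-0.6,0.001,-0.086,-0.031]

```text
clock: 6.98
tool_pos: [0.4695, -0.0435, 0.2513]
eef_rot: [0.062, 0.991, -0.015, 0.119]
contact_force: [1.2, -0.9, -5.9]
opening: 0.109
```

Emit:
carry_out:
  motion: [0,0,0,0,0,0,0,0,0,0,0,0]

```text
clock: 7.22
tool_pos: [0.4752, -0.0463, 0.2522]
eef_rot: [0.065, 0.99, -0.015, 0.122]
contact_force: [0.1, -0.7, -4.8]
opening: 0.108
```

```bash
python3 - <<'E'
from meas import *
print(now(),monitor.get_state()["q"].round(2),tool()[:3,3])
G=np.load("G.npy")
a=cam("wrist");T=tool();A=cloud(a);save(a,"w3.png",s=1.5)
ms=finder.masks_of(a,"strap");print([(m["p"],m["extent"]) for m in ms])
# strap-frame coordinates of plate points seen
S=np.linalg.inv(T@G);Q=A[~np.isnan(A[...,0])];Q=Q@S[:3,:3].T+S[:3,3]
q=Q[(abs(Q[:,2]-.006)<.006)&(abs(Q[:,1])<.06)&(abs(Q[:,0])<.12)]
print(len(q),q.min(0),q.max(0)); c=np.linalg.lstsq(np.c_[q[:,:2],np.ones(len(q))],q[:,2],rcond=None)[0];print("plane",c)
ctr,sz,yw=yaw(q);print(ctr,sz,yw)
print("to next",rows(tgt(40,-40,60),3))
E
```

```text
{'t': np.float64(36.99), 'bx': np.float64(-27.3), 'bz': np.float64(127.9), 'dy': np.float64(-27.9), 'yaw': np.float64(-0.78), 'roll': np.float64(-1.5)} [ 0.01  0.54 -0.06  2.24  0.64  0.15  0.78] [ 0.47517679 -0.04630063  0.25224227]
[(0.96, [183.4, 88.2, 331.6, 377.2]), (0.74, [433.3, 0.0, 512.0, 38.2])]
15070 [-1.03331536e-01 -4.37089173e-02  2.31555111e-06] [0.05979302 0.04287865 0.00960487]
plane [0.00031831 0.00053601 0.00584266]
[-0.02184954 -0.00028035] [163.19447327  86.54360962] 0.2688463
to next [1.23, 0.92, 1.95, -0.0068, -0.017, -0.007]
```

View pics/w3.png

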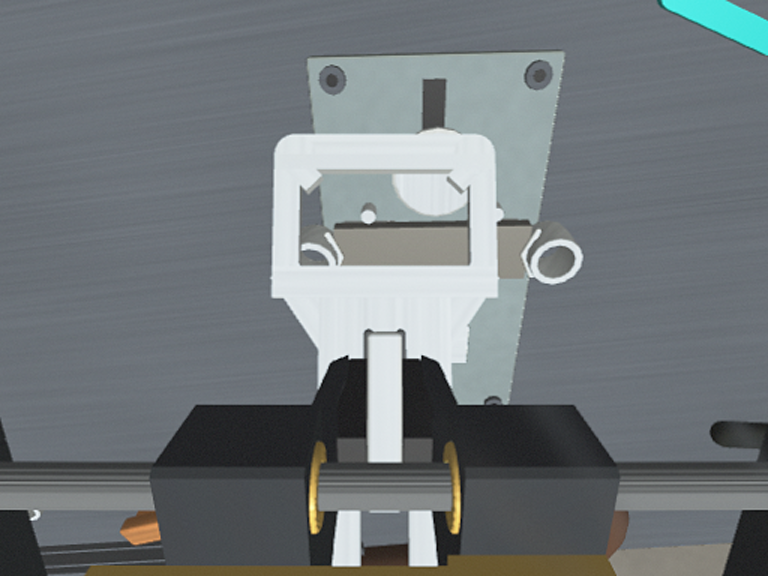

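The view shows the strap held squarely, with the eye at (385,218) seen over the head at (435,180). Seen in the strap frame, it is within about 1 mm of the assumed grasp. Joint 6 is near its lower limit, so I'll enter with less tilt. First I check the eye's corner gussets.

```bash
sed -i 's/ts=np.arange(40,-.1,-2.)/ts=np.arange(32,-.1,-2.)/' search.py; python3 search.py | awk 'NR%2==0||NR>24'; python3 - <<'E'
from h import *
G=np.load("G.npy");a=cam("wrist");T=tool();A=cloud(a)
S=np.linalg.inv(T@G);Q=A[~np.isnan(A[...,0])];Q=Q@S[:3,:3].T+S[:3,3]
q=Q[(abs(Q[:,0]+.075)<.018)&(abs(Q[:,1])<.034)&(Q[:,2]>-.01)]
H,xe,ye=np.histogram2d(q[:,0],q[:,1],bins=[np.arange(-.094,-.056,.003),np.arange(-.036,.037,.003)])
for x,h in zip(xe,H.astype(int)):print(round(x,3),h)
g=q[(q[:,0]>-.085)&(abs(q[:,1])<.031)];print(g.min(0),g.max(0),np.percentile(g[:,2],[5,50,95]))
E
```

```text
32.0 -40.0 55.0 c 6.0 0
32.0 -38.0 53.0 c 6.0 0
32.0 -38.0 51.0 c 6.0 0
32.0 -36.0 49.0 c 6.0 0
32.0 -36.0 47.0 c 6.0 0
32.0 -36.0 45.0 c 6.0 0
32.0 -34.0 43.0 c 6.0 0
32.0 -32.0 41.0 c 6.0 0
32.0 -30.0 39.0 c 6.0 0
32.0 -28.0 37.0 c 5.4 0
32.0 -26.0 35.0 c 5.0 0
32.0 -24.0 35.0 c 4.1 0
32.0 -23.0 35.0 c 3.9 0
32.0 -22.0 35.0 c 3.9 0
32.0 -21.0 35.0 c 3.9 0
32.0 -20.0 35.0 c 3.9 0
32.0 -19.0 35.0 c 3.9 0
32.0 -18.0 35.0 c 3.9 0
32.0 -17.0 35.0 c 3.9 0
32.0 -16.0 35.0 c 3.9 0
32.0 -15.0 35.0 c 3.9 0
32.0 -14.0 35.0 c 3.9 0
32.0 -13.0 35.0 c 3.9 0
30.0 -12.0 35.0 c 3.8 0
28.0 -11.0 35.0 c 2.8 0
26.0 -10.0 36.0 c 2.6 0
24.0 -9.0 37.0 c 1.5 0
22.0 -9.0 37.0 c 1.3 0
20.0 -8.0 37.0 c 1.0 1
18.0 -8.0 37.0 c 1.0 1
16.0 -8.0 37.0 c 1.0 1
14.0 -8.0 37.0 c 1.0 1
12.0 -8.0 37.0 c 1.0 1
10.0 -9.0 36.0 c 1.4 0
8.0 -9.0 35.0 c 1.8 0
6.0 -9.0 34.0 c 2.0 1
4.0 -10.0 33.0 c 2.8 0
2.0 -10.0 32.0 c 3.0 1
2.0 -9.0 31.0 c 2.0 1
0.0 -9.0 31.0 c 1.0 4
-0.094 [ 6 18 16 14 18 16 17 18 16 18 17 18 18 14 22 19 17 17 17 17 18 18 17  6]
-0.091 [ 8 24 27 38 38 36 35 39 35 35 40 32 36 38 36 33 37 32 37 36 29 26 24 
[... 223 characters left out ...]
0  0  0  0  0 28 26  9]
-0.079 [11  0  0  0  0  0  0  0  0  0  0  0  0  0  0  0  0  0  0  0  0  0 16 11]
-0.076 [15  0  0  0  0  0  0  0  0  0  0  0  0  0  0  0  0  0  0  0  0  0 14  9]
-0.073 [12  0  0  0  0  0  0  0  0  0  0  0  0  0  0  0  0  0  0  0  0  0 17 10]
-0.07 [11  0  0  0  0  0  0  0  0  0  0  0  0  0  0  0  0  0  0  0  0  0 16 11]
-0.067 [14  0  0  0  0  0  0  0  0  0  0  0  0  0  0  0  0  0  0  0  0  0 15 10]
-0.064 [11  0  0  0  0  0  0  0  0  0  0  0  0  0  0  0  0  0  0  0  0  0 17  7]
-0.061 [10  0  0  0  0  0  0  0  0  0  0  0  0  0  0  0  0  0  0  0  0  0 20  9]
[-0.08496878 -0.030926   -0.00069824] [-0.079841    0.03099869  0.00746368] [0.00056578 0.00510094 0.00640752]
```

```bash
python3 - <<'E'
from h import *
print(now());print(rows(tgt(32,-40,75),4))
E
```

```text
{'t': np.float64(37.09), 'bx': np.float64(-26.4), 'bz': np.float64(128.2), 'dy': np.float64(-28.1), 'yaw': np.float64(-0.87), 'roll': np.float64(-1.52)}
[0.38, 0.69, 1.37, -0.0047, 0.0222, -0.0056]
```

Emit:
carry_out:
  motion: [0.38,0.69,1.37,-0.0047,0.022,-0.0056,0.38,0.69,1.37,-0.0047,0.022,-0.0056,0.38,0.69,1.37,-0.0047,0.022,-0.0056,0.38,0.69,1.37,-0.0047,0.022,-0.0056,0,0,0,0,0,0,0,0,0,0,0,0]

```text
clock: 8.12
tool_pos: [0.4756, -0.0183, 0.196]
eef_rot: [0.052, 0.995, -0.004, 0.08]
contact_force: [0.6, 0.0, -5.4]
opening: 0.106
```

```bash
python3 - <<'E'
from h import *
print(now(),monitor.get_state()["q"].round(3));print(rows(tgt(32,-40,75),2))
E
```

```text
{'t': np.float64(32.07), 'bx': np.float64(-40.4), 'bz': np.float64(75.4), 'dy': np.float64(0.6), 'yaw': np.float64(0.15), 'roll': np.float64(0.06)} [-0.037  0.666 -0.058  2.23   0.647  0.109  0.747]
[-0.02, -0.04, 0.03, 0.0001, 0.0006, 0.0012]
```

```bash
python3 - <<'E'
from h import *
a=tgt(32,-40,75);b=tgt(32,-38,53);c=tgt(32,-30,39)
print(rows(b,2));print(rows(c,2,b))
G=np.load("G.npy");p=cam("wrist");A=cloud(p);Q=A[~np.isnan(A[...,0])]
X=np.c_[(Q-FO)@f,(Q-FO)@FY,Q[:,2]]
h=X[(abs(X[:,0]-XH)<.035)&(abs(X[:,1])<.035)&(X[:,2]>.044)&(X[:,2]<.055)]
print("head",len(h),h.min(0),h.max(0))
S=np.linalg.inv(tool()@G);q=Q@S[:3,:3].T+S[:3,3]
b=q[(abs(q[:,2]-.006)<.003)&(abs(q[:,1])<.02)&(q[:,0]<-.08)&(q[:,0]>-.12)];print("bar x",np.percentile(b[:,0],[1,99]),"z",np.median(b[:,2]))
e=q[(abs(q[:,2]-.006)<.003)&(q[:,0]<-.06)&(q[:,0]>-.075)];print("rails y",[np.percentile(e[s*e[:,1]>0][:,1],[2,98]).round(4) for s in(-1,1)])
E
```

```text
[0.05, -0.04, 1.13, 0.0001, 0.0006, 0.0012]
[-0.28, 0.0, 0.75, 0.0, 0.0, -0.0]
head 2987 [-0.11221335 -0.02598854  0.0440787 ] [-0.07349315  0.02517794  0.05193994]
bar x [-0.10227346 -0.0879425 ] z 0.005543746216911005
rails y [array([-0.0436, -0.0336]), array([0.0323, 0.042 ])]
```

Emit:
carry_out:
  motion: [0.05,0,1.13,0,0,0,0.05,0,1.13,0,0,0,-0.28,0,0.75,0,0,0,-0.28,0,0.75,0,0,0,0,0,0,0,0,0,0,0,0,0,0,0]

```text
clock: 8.93
tool_pos: [0.4865, -0.0195, 0.161]
eef_rot: [0.053, 0.995, -0.004, 0.08]
contact_force: [-0.1, 0.2, -6.5]
opening: 0.105
```

```bash
python3 - <<'E'
from h import *
print(now(),monitor.get_state()["q"].round(3));
b=tgt(32,-24,35);c=tgt(32,-14,35)
print(rows(b,2));print(rows(c,2,b))
E
```

```text
{'t': np.float64(32.04), 'bx': np.float64(-29.5), 'bz': np.float64(40.4), 'dy': np.float64(0.8), 'yaw': np.float64(0.12), 'roll': np.float64(0.06)} [-0.056  0.749 -0.021  2.221  1.241  0.045  0.158]
[-0.23, -0.04, 0.31, 0.0002, 0.0003, 0.001]
[-0.49, 0.0, 0.08, 0.0, 0.0, -0.0]
```

```bash
python3 - <<'E'
from h import *
from path import clear,org
b=tgt(30,-26,36.5,-.5);c=tgt(30,-14,35,-.5)
for k in [(31,-28,38.5),(30,-26,36.5),(30,-20,36),(30,-14,35)]: print(k,clear(org(k[1]-86.3,k[2],np.radians(k[0])),np.radians(k[0])))
print(rows(b,2));print(rows(c,3,b))
E
```

```text
(31, -28, 38.5) (np.float64(4.554231973697209), 0)
(30, -26, 36.5) (np.float64(3.782553854130895), 0)
(30, -20, 36) (np.float64(2.803847577293361), 0)
(30, -14, 35) (np.float64(3.803847577293361), 0)
[-0.34, -0.07, 0.34, 0.0002, 0.0178, 0.001]
[-0.39, 0.0, 0.1, 0.0, 0.0, 0.0]
```

Emit:
carry_out:
  motion: [-0.34,-0.06,0.34,0,0.018,0.001,-0.34,-0.06,0.34,0,0.018,0.001,0,0,0,0,0,0,-0.39,0,0.1,0,0,0,-0.39,0,0.1,0,0,0,-0.39,0,0.1,0,0,0,0,0,0,0,0,0,0,0,0,0,0,0]

```text
clock: 9.93
tool_pos: [0.5058, -0.0226, 0.1533]
eef_rot: [0.053, 0.997, -0.003, 0.062]
contact_force: [0.2, -0.3, -6.3]
opening: 0.108
```

```bash
python3 - <<'E'
from h import *
print(now(),monitor.get_state()["q"].round(3));
P=[(26,-10,36),(22,-9,37),(18,-8,37)];T=None
for k in P:
    b=tgt(*k,-.5);print(k,rows(b,2,T));T=b
p=cam("wrist");save(p,"w4.png",(130,40,400,260),2.5)
G=np.load("G.npy");A=cloud(p);Q=A[~np.isnan(A[...,0])]
S=np.linalg.inv(tool()@G);q=Q@S[:3,:3].T+S[:3,3]
b=q[(abs(q[:,2]-.006)<.003)&(abs(q[:,1])<.02)&(q[:,0]<-.04)&(q[:,0]>-.06)];print("fwd edge x",np.percentile(b[:,0],[1]))
b=q[(abs(q[:,2]-.006)<.003)&(abs(q[:,1])<.02)&(q[:,0]<-.09)&(q[:,0]>-.12)];print("bar x",len(b),np.percentile(b[:,0],[1,99]) if len(b) else 0)
X=np.c_[(Q-FO)@f,(Q-FO)@FY,Q[:,2]]
h=X[(abs(X[:,0]-XH)<.035)&(abs(X[:,1])<.035)&(X[:,2]>.046)&(X[:,2]<.054)];print("head",len(h),h.min(0),h.max(0))
E
```

```text
{'t': np.float64(29.92), 'bx': np.float64(-14.4), 'bz': np.float64(34.6), 'dy': np.float64(-0.2), 'yaw': np.float64(0.04), 'roll': np.float64(0.03)} [ 0.136  0.786 -0.312  2.13   1.099  0.271  0.321]
(26, -10, 36) [-0.6, -0.01, 0.19, 0.0001, 0.0342, 0.0004]
(22, -9, 37) [-0.44, 0.0, 0.19, 0.0, 0.0349, -0.0]
(18, -8, 37) [-0.43, 0.0, 0.24, 0.0, 0.0349, -0.0]
fwd edge x [-0.05003508]
bar x 966 [-0.10230629 -0.09037295]
head 5911 [-0.11239031 -0.0348331   0.04601281] [-0.0669961   0.03493699  0.05399066]
```

View pics/w4.png

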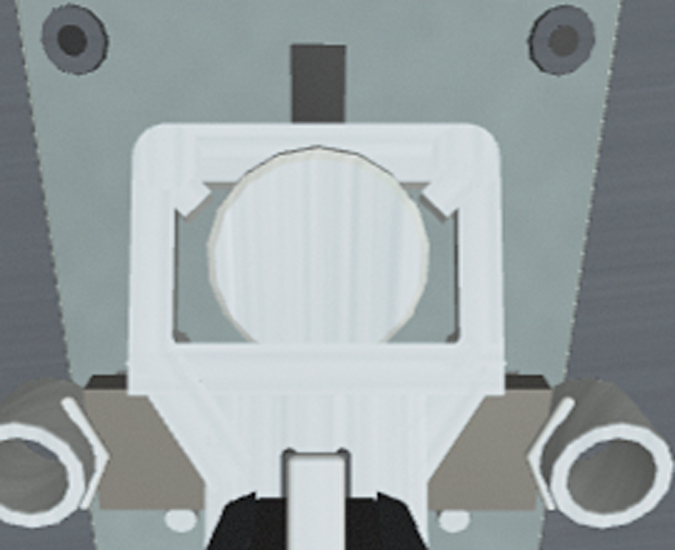

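The view shows the bar under the far rim of the head (top of the disc at (318,150)). The near edge is still above the head at row 343, and it is laterally centred. Now the swing down.

Emit:
carry_out:
  motion: [-0.6,0,0.19,0,0.034,0,-0.6,0,0.19,0,0.034,0,-0.44,0,0.19,0,0.035,0,-0.44,0,0.19,0,0.035,0,0,0,0,0,0,0,0,0,0,0,0,0]

```text
clock: 10.72
tool_pos: [0.5266, -0.0249, 0.1473]
eef_rot: [0.053, 0.999, 0.0, -0.007]
contact_force: [-0.3, -0.1, -5.7]
opening: 0.107
```

```bash
python3 - <<'E'
from h import *
print(now(),monitor.get_state()["q"].round(3));
P=[(18,-8,37),(14,-8,37),(10,-8.5,36)];T=None
for k in P:
    b=tgt(*k,-.5);print(k,rows(b,2,T));T=b
E
```

```text
{'t': np.float64(22.03), 'bx': np.float64(-9.2), 'bz': np.float64(37.1), 'dy': np.float64(-0.4), 'yaw': np.float64(0.05), 'roll': np.float64(0.02)} [ 0.289  0.868 -0.557  1.957  0.829  0.576  0.624]
(18, -8, 37) [-0.45, -0.01, 0.24, -0.0, 0.0351, 0.0004]
(14, -8, 37) [-0.38, 0.0, 0.24, 0.0, 0.0349, -0.0]
(10, -8.5, 36) [-0.37, 0.0, 0.3, 0.0, 0.0349, -0.0]
```

Emit:
carry_out:
  motion: [-0.45,0,0.24,0,0.035,0,-0.45,0,0.24,0,0.035,0,0,0,0,0,0,0]

```text
clock: 11.1
tool_pos: [0.536, -0.0259, 0.1421]
eef_rot: [0.054, 0.998, 0.002, -0.042]
contact_force: [0.0, -0.4, -5.6]
opening: 0.108
```

Emit:
carry_out:
  motion: [-0.38,0,0.24,0,0.035,0,-0.38,0,0.24,0,0.035,0,0,0,0,0,0,0]

```text
clock: 11.48
tool_pos: [0.543, -0.0266, 0.1366]
eef_rot: [0.053, 0.996, 0.004, -0.076]
contact_force: [-0.1, -0.2, -5.0]
opening: 0.111
```

```bash
python3 - <<'E'
from h import *
s=monitor.get_state();print(now(),s["q"].round(3),s["contact_force"].round(1),s["moment"].round(2));
P=[(10,-8.5,36),(6,-9,34),(2,-9,31.5),(0,-9,30.2)];T=None
for k in P:
    b=tgt(*k,-.5);print(k,rows(b,2,T));T=b
E
```

```text
{'t': np.float64(14.08), 'bx': np.float64(-7.4), 'bz': np.float64(37.0), 'dy': np.float64(-0.2), 'yaw': np.float64(0.03), 'roll': np.float64(0.02)} [ 0.33   0.952 -0.639  1.799  0.692  0.796  0.781] [-0.1 -0.2 -5. ] [-0.05 -0.27 -0.02]
(10, -8.5, 36) [-0.34, -0.01, 0.3, 0.0001, 0.0356, 0.0003]
(6, -9, 34) [-0.38, 0.0, 0.35, 0.0, 0.0349, -0.0]
(2, -9, 31.5) [-0.42, 0.0, 0.36, 0.0, 0.0349, -0.0]
(0, -9, 30.2) [-0.22, 0.0, 0.18, 0.0, 0.0175, -0.0]
```

No contact. Continuing.

Emit:
carry_out:
  motion: [-0.34,0,0.3,0,0.035,0,-0.34,0,0.3,0,0.035,0,0,0,0,0,0,0]

```text
clock: 11.85
tool_pos: [0.5486, -0.0272, 0.1295]
eef_rot: [0.053, 0.992, 0.006, -0.111]
contact_force: [-0.4, 0.5, -5.9]
opening: 0.108
```

Emit:
carry_out:
  motion: [-0.38,0,0.35,0,0.035,0,-0.38,0,0.35,0,0.035,0,0,0,0,0,0,0]

```text
clock: 12.22
tool_pos: [0.5542, -0.0278, 0.1208]
eef_rot: [0.053, 0.988, 0.008, -0.146]
contact_force: [0.2, 0.4, -6.2]
opening: 0.11
```

```bash
python3 - <<'E'
from h import *
s=monitor.get_state();print(now(),s["q"].round(3),s["contact_force"].round(1),s["moment"].round(2));
P=[(2,-9,31.5),(0,-9,30.2)];T=None
for k in P:
    b=tgt(*k,-.5);print(k,rows(b,2,T));T=b
E
```

```text
{'t': np.float64(6.07), 'bx': np.float64(-9.1), 'bz': np.float64(33.9), 'dy': np.float64(-0.2), 'yaw': np.float64(0.03), 'roll': np.float64(0.02)} [ 0.334  1.038 -0.667  1.654  0.604  0.983  0.885] [ 0.2  0.4 -6.2] [-0.06 -0.58  0.05]
(2, -9, 31.5) [-0.43, -0.01, 0.36, 0.0001, 0.0355, 0.0003]
(0, -9, 30.2) [-0.22, 0.0, 0.18, 0.0, 0.0175, -0.0]
```

Emit:
carry_out:
  motion: [-0.43,0,0.36,0,0.035,0,-0.43,0,0.36,0,0.035,0,0,0,0,0,0,0]

```text
clock: 12.6
tool_pos: [0.5602, -0.0284, 0.1114]
eef_rot: [0.053, 0.982, 0.009, -0.18]
contact_force: [-0.7, -0.2, -5.8]
opening: 0.108
```

Emit:
carry_out:
  motion: [-0.22,0,0.18,0,0.018,0,-0.22,0,0.18,0,0.018,0,0,0,0,0,0,0]

```text
clock: 12.98
tool_pos: [0.5632, -0.0287, 0.1063]
eef_rot: [0.052, 0.979, 0.011, -0.198]
contact_force: [-0.2, 1.1, -4.6]
opening: 0.11
```

```bash
python3 - <<'E'
from h import *
s=monitor.get_state();print(now(),s["contact_force"].round(1),s["moment"].round(2))
p=cam("wrist");save(p,"w5.png",s=1.5)
E
```

```text
{'t': np.float64(-0.08), 'bx': np.float64(-8.9), 'bz': np.float64(30.2), 'dy': np.float64(-0.2), 'yaw': np.float64(0.01), 'roll': np.float64(0.04)} [-0.2  1.1 -4.6] [-0.12 -0.78 -0.  ]
```

View pics/w5.png

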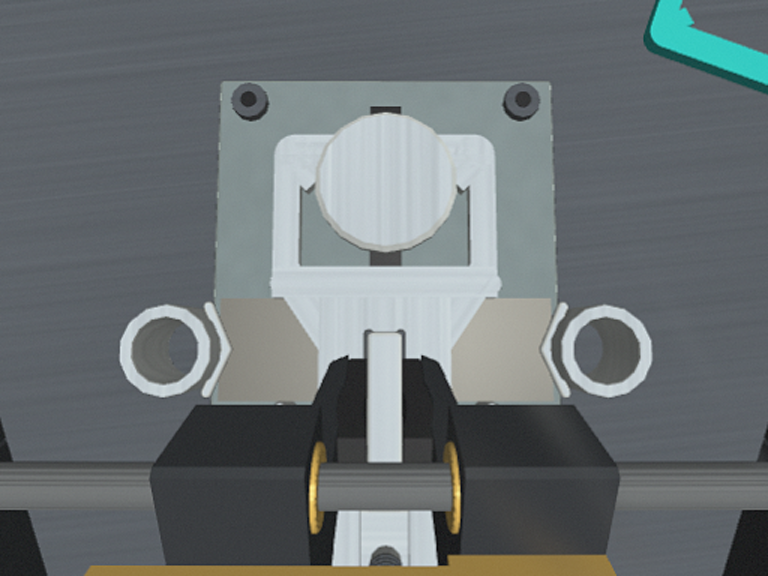

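The head at (385,180) is above the eye and the stud stands in the notch at (385,555). I'll lower to touch, then release and back off.

Emit:
carry_out:
  motion: [-0.02,0,0.05,0,0,0,-0.02,0,0.05,0,0,0,0,0,0,0,0,0]

```text
clock: 13.4
tool_pos: [0.563, -0.0286, 0.1061]
eef_rot: [0.052, 0.979, 0.011, -0.198]
contact_force: [-0.5, -0.3, -0.3]
opening: 0.112
```

Emit:
carry_out:
  motion: [0,0,0,0,0,0,0,0,0,0,0,0,0,0,0,0,0,0,0,0,0,0,0,0]
  hand: 3.5

```text
clock: 13.9
tool_pos: [0.563, -0.0286, 0.1055]
eef_rot: [0.052, 0.979, 0.011, -0.198]
contact_force: [0.2, -0.7, -0.5]
opening: 0.398
```

Emit:
carry_out:
  motion: [0,0,-1.5,0,0,0,0,0,-3,0,0,0,0,0,-4,0,0,0,0,0,-4,0,0,0,0,0,0,0,0,0,0,0,0,0,0,0]

```text
clock: 14.65
tool_pos: [0.6111, -0.034, 0.2207]
eef_rot: [0.052, 0.979, 0.011, -0.199]
contact_force: [-0.4, -0.1, -0.7]
opening: 0.397
```

```bash
python3 - <<'E'
from h import *
print(monitor.get_state()["contact_force"],tool()[:3,3])
p=cam("wrist");save(p,"w6.png",s=1.5);A=cloud(p);Q=A[~np.isnan(A[...,0])]
X=np.c_[(Q-FO)@f,(Q-FO)@FY,Q[:,2]]
q=X[(abs(X[:,2]-.036)<.004)&(abs(X[:,1])<.05)&(X[:,0]>-.12)&(X[:,0]<.1)&~((abs(X[:,1])>.03)&(X[:,0]>-.045))]
print(len(q),q.min(0).round(4),q.max(0).round(4),np.median(q[:,2]));print(np.linalg.lstsq(np.c_[q[:,:2],np.ones(len(q))],q[:,2],rcond=None)[0])
r=X[(X[:,2]>.074)&(X[:,2]<.09)&(abs(X[:,1])<.03)&(abs(X[:,0])<.06)];print("rib",len(r),r.min(0).round(4),r.max(0).round(4))
for s in(-1,1):
    b=X[(abs(X[:,1]-s*.08)<.02)&(abs(X[:,0]+.025)<.02)&(X[:,2]>.038)&(X[:,2]<.06)];print("bush",len(b),b.mean(0))
t=X[(abs(X[:,1])<.012)&(abs(X[:,0]-.054)<.012)&(X[:,2]>.042)&(X[:,2]<.07)];print("stud",len(t),t.mean(0))
E
```

```text
[-0.42760492 -0.08250054 -0.74902495] [ 0.61113261 -0.03395565  0.22071035]
8546 [-0.109  -0.0441  0.0321] [0.091  0.0425 0.0397] 0.035575252459750184
[0.00025416 0.00116665 0.03561874]
rib 739 [-0.0317 -0.0053  0.0774] [0.0174 0.0036 0.0815]
bush 590 [-0.02463746 -0.07982716  0.04273125]
bush 586 [-0.02450159  0.07934574  0.04299973]
stud 204 [ 0.05319689 -0.00039928  0.05774896]
```

View pics/w6.png

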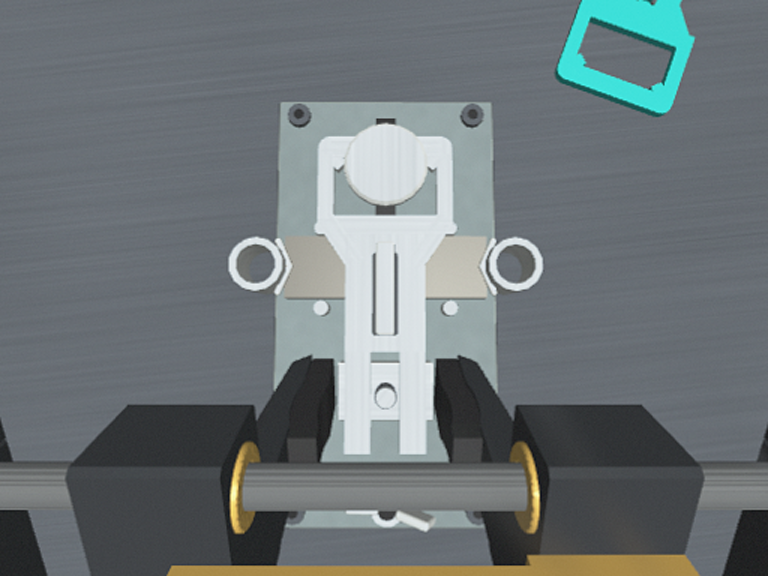

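The final view shows the strap flat, its eye under the head at (385,165), the stud in the notch at (385,396), both bushes in place and the gripper clear. Strap top measures 35.6 mm (underside about 29.6), level, notch about 6 mm along and under 1 mm across.

```bash
python3 -c "
from h import *
print(workorder.finish_job())"
```

```text
the job is handed in; nothing more can be done
None
```

The latch strap is on the fixture, and I handed the job in at about 15 s on the robot's clock. I picked the bare-steel strap up by its rib and tilted it about 30°. I slid the heel bar under the stud head and swung it level with no noticeable contact. Then I lowered it until it touched, let go and backed off about 12 cm.

My last checks, all from the wrist camera after release (about 2 mm accuracy):

| Check | Measured | Allowed |
|---|---|---|
| Underside above fixture origin | about 29.6 mm | 27–33 mm |
| Tilt | about 0.001 rad | below 0.05 rad |
| Notch middle from stud, along | about 6 mm | 27 mm |
| Notch middle from stud, across | under 1 mm | 6 mm |

- **Link in the nest:** its bush centres and heights are within about 1 mm of where they started.
- **Robot:** the wrist force is back to about zero and the gripper is clear of the strap.
- **Not checked:** I took no final picture of the finished link beside the fixture. I moved nothing near it after the first pass overhead at 30 cm.

No check failed. The tool did stop about 28 mm short sideways on one move, because joint 6 was near its lower limit. I corrected that before going in and used less tilt than first planned.

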